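# Break the tapered stopper loose and close the settling chamber with its dowelled cover

### The arm

A 6-joint arm with a two-finger parallel gripper is mounted at the origin on a cart in front of the work surface, level with it; the furniture and walls round the work are solid. World frame = base frame: x ahead of the robot, y to its left, z up, the work surface at z = 0. Lengths are in m, angles in degrees, forces in N, time in s.
With the tool pointing down it reaches from about 0.4 to 0.825 m from the base axis. Payload 7 kg.
Tool frame: the origin (TCP) lies on the front face of the gripper's body, between the roots of the fingers; the fingertips stand 66 mm ahead of it and the grasp point (between the pads) lies 47 mm ahead of it; z points along the fingers, y is the line along which they close (so a half turn about z gives the same grasp; the last joint's range is limited). The gripper opens to 88 mm and grips with 3 to 60 N. Pads are 19 mm wide; open, the fingers measure 130 mm over their backs; the gripper's body (78 mm by 193 mm) begins 47 mm behind the grasp point.
Start: joints at [80.392, 20.546, 0.682, 0, -70.136, -16.507], TCP at [0.297, 0.606, 0.292] pointing down, gripper open.
Joint ranges: [-176.03, 176.03], [-82.01, 121.73], [-58.28, 71.71], [-173.87, 95.51], [-174.79, -0.11], [-173.66, 173.66]. Speed limits (degrees/s): [136.94, 136.94, 172.46, 180, 180, 180].

### API

Orientations are given as [roll, pitch, yaw] about the fixed x, y, z axes, in that order (R = Rz(yaw) Ry(pitch) Rx(roll)).
In Python, from plant import ctrl gives the robot as it stands.
- The arm moves only by the tool send_rows, never from a script. Its argument "deltas" is a list of rows, each a list of 2 entries, a list of its own where there are three numbers: the shift along the tool's x, y, z each as a share of 800 mm, from -1 to 1, then the turn about the tool's z as a share of 90 degrees, from -1 to 1. A call has exactly 5 rows; each row is the pose to reach, as a shift and turn from the pose commanded when the call began, along the tool's axes at that moment; what a row does not reach only later rows make up. A row lasts 1/12 s, in which the tool goes at most 41.7 mm and 7.16 degrees, less where a joint would pass 70% of its speed; a pose out of reach is approached as far as the arm can. A call with a number of a shift or a turn outside -1 to 1 is refused whole. A call with a gripper value outside its range is refused whole. "gripper" is the opening, from 0 (shut) to 1 (fully open), set as the call begins (left out, the last holds). The fingers move at their own pace and stop on an object; the grip force is fixed at half the most. Time passes only in rows, so rows that repeat a pose let the fingers close, or fill a call up. It gives the time, the measured TCP pose, the force, the opening and the grip force at its end, in the units of the state.
- ctrl.get_obs(): the state, without advancing time (a new reading comes with each control period).
- ctrl.snapshot(name): name is "side" or "top"; returns a dict with "color" (420x560x3 uint8, red, green, blue), "vertical_fov" (degrees; the focal length in pixels is half the picture's height over the tangent of half this angle, whatever the lens; pixels are square), "cx", "cy" (the principal point, pixels), "rvec" (rotation vector, rad) and "tvec" (3), from world to camera coordinates, as OpenCV has them. Camera axes: x right, y down, z forward; pixel columns grow to the right and rows downward; lengths in m; the calibration is good to about 2 mm. A picture is of the moment at which its call begins. There is no depth.
- ctrl.close_job(): hands the job in; it is judged then, once.
Trained networks look in a picture, given as the dict that the camera call returned (one of the last four; its "shot" number tells which), for a name from the list of things; names that differ only in an ending like _2 or _b are one class to them, and where a whole thing is asked for, a point or a joint stands for the part that bears it (a point fixed in the world has none). Each returns a list of dicts, best first, with "conf" (0 to 1); they miss things now and then, are a little off and sometimes report something else, mostly with a low value. They report only what shows in the picture. A call takes as long as a camera call. They do not tell look-alikes from the thing itself.
- ctrl.boxes_of(picture, thing): "xy" ([column, row] as shares, 0 to 1, of the picture: columns of its width, rows of its height, amid what is visible of it).
- ctrl.cut_out(picture, thing): "pixels" (420x560 bool, what is visible of it) and "xy" ([column, row] as shares, 0 to 1, of the picture: columns of its width, rows of its height, amid what is visible of it).
The state is a dict: "clock": time; "joint_pos": joint angles; "qvel": joint speeds; "tau": joint torques, N m; "tool_pos": TCP position; "orientation": TCP orientation; "force": force on the tool from outside, world axes, zero at the start; "moment": the same for the moment, N m; "opening": finger opening in m; "gripper_force": force on a finger pad.
Only numpy, scipy, OpenCV 4.12 (cv2) and the standard library are available. Lean on these libraries where they do the work, as an engineer would, in place of code of your own. Each camera call takes 0.05 s, during which the arm holds its last target. There are 200 camera calls.

### The job

The tapered stopper is stuck in the settling chamber: twist it by its orange wing grip to break it free, pull it straight out and stand it upright inside the open red tin. Then lower the aluminium cover plate onto the chamber, without dropping it, so that both dowel pins come up through its two holes and it lies flat and fully home. Do not disturb the three sample jars.

Things in the scene. Friction and masses are not known exactly. Their poses are not given: they have to be found in the camera images.
- chamber: settling chamber, a fixed blue block 110 x 160 x 70 mm (its x, y, z) with a dark foot 116 x 166 mm and a green sight glass on its -x face. Origin at the centre of its underside, on the worktop; z up. On its flat top stand two steel dowel pins, 10 mm thick, 20 mm tall, the last 6 mm tapered, at y = +60 and -60 mm of its own axes (x = 0).
- bore_mouth (a point): centre of the mouth of the chamber's tapered bore, in its top face; bore 50 mm wide, 46 mm deep. The stopper is stuck in it and will not rise by pulling. Turning the stopper about the vertical, either way, takes about 0.2 N m; past about 30 degrees it is free to lift. Turn it 45 to 60 degrees; it stops at 77. It is clear of the chamber when raised 50 mm.
- stopper_mid (a point): tapered stopper, 97 mm tall, about 0.16 kg; this point is on its axis, 48 mm above its flat foot. Steel cone 46 mm long (foot 30 mm across), then an orange collar 56 mm across from 47.5 to 54.5 mm above the foot, then the wing grip. It starts seated, foot 24 mm above the worktop, axes parallel to the chamber's.
- stopper_grip (a point): centre of the stopper's upright orange wing grip, 78 mm above the stopper's foot: 14 mm thick (its x), 56 mm long (its y), from 54.5 to 96.5 mm above the foot, white panels on both faces. At the start the wing lies along the line between the dowels.
- tin: open red rectangular tin, fixed, 114 x 202 x 46 mm (its x, y, z) with a yellowish inside. Origin at the centre of its underside, on the worktop. Thin walls, flat floor 2 mm above the underside.
- cover_mid (a point): aluminium cover plate 80 x 150 x 10 mm (its x, y, z), about 0.3 kg, lying flat on the worktop at the start; this point is on its vertical axis, 27.5 mm above its underside. Two 13 mm holes go through it at y = +60 and -60 mm. Either way round fits. Home on the chamber, its underside is 70 mm above the worktop.
- cover_grip (a point): centre of the upright black grip in the middle of the cover plate, 38 mm above the plate's underside: 16 mm thick (its x), 52 mm long (its y); a wider foot pad (26 x 62 mm) reaches 15 mm and the grip's top 55 mm above the plate's underside.
- jar_a: sample jar with red cap, 48 mm across, 70 mm tall, loose; origin at the centre of its underside. Leave it alone.
- jar_b: sample jar with white cap, 50 mm across, 77 mm tall, loose; origin at the centre of its underside. Leave it alone.
- jar_c: sample jar with red cap, 44 mm across, 67 mm tall, loose; origin at the centre of its underside. Leave it alone.
There are look-alikes about, which are no part of the job. What is shaped like the part that bears stopper_mid but brown or turquoise is not meant.

How it is judged (in metres and radians):
On the way, in this order (a step that is already met when the one before it is completed fails the run):
1. the stopper is twisted more than 20 degrees while still down in its seat (angle between the x axis of stopper_mid and the x axis of chamber, either way round above 0.35 rad and z of stopper_mid in the frame of chamber below 0.085 m and horizontal distance between stopper_mid and chamber below 0.012 m), for 0.05 s.
2. the stopper is pulled up clear of the chamber, still upright (z of stopper_mid in the frame of chamber above 0.118 m and angle between stopper_mid's own z axis and vertical below 0.35 rad), for 0.1 s.
3. the stopper stands upright inside the tin, let go (x of stopper_mid in the frame of tin between -0.045 and 0.045 m and y of stopper_mid in the frame of tin between -0.09 and 0.09 m and height (world z) of stopper_mid below 0.056 m and angle between stopper_mid's own z axis and vertical below 0.105 rad and linear speed of stopper below 0.02 m/s and contact force between stopper and the fingers below 0.1 N), for 0.2 s.
At the end, for the whole second after the job is handed in: The stopper stands upright (within 6 degrees) on the red tin's floor and the cover plate lies flat on the chamber (within 3 mm of its top, 2 degrees), both dowel pins through its holes (centre within 5 mm, turned under 4 degrees); both released and at rest, jars within 30 mm of their starts (all of step 3 and horizontal distance between cover_mid and chamber below 0.005 m and angle between the y axis of cover_mid and the y axis of chamber, either way round below 0.07 rad and z of cover_mid in the frame of chamber below 0.1005 m and angle between cover_mid's own z axis and vertical below 0.035 rad and linear speed of cover below 0.02 m/s and contact force between cover and the fingers below 0.1 N); the robot touches nothing.
It fails at once if a sample jar is moved more than 30 mm or knocked over (distance of any of jar_a, jar_b, jar_c from where it was at the start of the episode above 0.03 m or angle between any of jar_a, jar_b, jar_c's own z axis and vertical above 0.5 rad).
It fails at once if the cover plate is dropped or slammed onto the chamber (faster than 0.45 m/s within 30 mm of its seat) (distance between chamber and cover_mid below 0.1275 m and linear speed of cover above 0.45 m/s).
It also fails if it takes over 61 s, if anything falls off the work surface, if the arm or the gripper's body presses on something with over 40 N, if the wrist force passes 120 N, or if a joint passes its speed limit or range.

## Working session

There is one attempt and no reset: what is moved stays moved. The work goes in short steps, Python scripts to look and compute and a tool call to move; the robot and the scene stay as the last step left them, time stands still between calls to the robot, and variables do not carry over. Pictures are saved under pics/ and viewed, at most 10 in all, crops included, and the job is handed in when it is done.

Besides the shell and the picture viewer there is one more tool, called after "Request:" in YAML: its name, and indented under it one key for each argument. send_rows: Moves the arm, as the interface text tells. Shift numbers are shares of 800 mm and turn numbers shares of 90 degrees, none past 1 either way. Its arguments: {"type":"object","properties":{"deltas":{"type":"array","items":{"type":"array"}},"gripper":{"type":"number"}},"required":["deltas"]}

```bash
mkdir -p pics; ls
python3 - <<'E'
from plant import ctrl
import cv2,numpy as np,pickle
print(ctrl.get_obs())
for n in("side","top"):
    p=ctrl.snapshot(n); pickle.dump(p,open(n+"0.pkl","wb"))
    cv2.imwrite(f"pics/{n}0.png",p["color"][:,:,::-1])
    print(n,{k:v for k,v in p.items() if k!="color"})
    for t in["chamber","stopper_mid","tin","cover_mid","cover_grip","stopper_grip","jar_a","bore_mouth"]:
        print(t,[(np.round(np.array(d["xy"])*[560,420],1).tolist(),round(d["conf"],2)) for d in ctrl.boxes_of(p,t)])
E
```

```text
pics
{'clock': 0.0, 'joint_pos': array([ 8.03928260e+01,  2.05913016e+01,  6.33996637e-01, -1.93935240e-02,
       -7.01349446e+01, -1.65053477e+01]), 'qvel': array([ 0.06295498,  0.1110149 ,  0.00883126, -0.06593786,  0.07319365,
       -0.00630141]), 'tau': array([ 1.42080757e-03, -5.82723856e+01,  2.93050396e+01,  6.99701115e+00,
        7.12331981e-03, -1.60876893e-04]), 'tool_pos': array([0.29696063, 0.60575194, 0.29122808]), 'orientation': array([ 1.79906372e+02, -8.73111311e-03, -2.61191193e+01]), 'force': array([-0.42979523,  0.06181058, -0.78602546]), 'moment': array([-0.04051506, -0.02320615,  0.02471461]), 'gripper_force': 0.0, 'opening': 0.08798343747083395}
side {'vertical_fov': 42.0997249754215, 'cx': 280.56238815702096, 'cy': 215.13246557902605, 'rvec': array([ 2.21139106, -0.53070461,  0.22066175]), 'tvec': array([-0.47980431,  0.27089894,  1.36927581]), 'shot': 1}
chamber [([266.9, 244.3], 0.82)]
stopper_mid [([265.0, 226.7], 0.86), ([218.3, 257.9], 0.69), ([297.7, 214.0], 0.62)]
tin [([310.6, 302.5], 0.95)]
cover_mid [([240.9, 193.7], 0.8)]
cover_grip [([241.6, 193.
[... 184 characters left out ...]
24.4], 0.53)]
bore_mouth [([267.2, 244.8], 0.85), ([239.2, 193.9], 0.33)]
top {'vertical_fov': 43.44651992376609, 'cx': 273.1339527144337, 'cy': 212.17643805409364, 'rvec': array([ 2.12699082, -2.12743942,  0.1724494 ]), 'tvec': array([0.05165126, 0.53688398, 1.34612987]), 'shot': 2}
chamber [([278.9, 232.2], 0.59)]
stopper_mid [([262.2, 174.0], 0.9), ([285.7, 277.1], 0.86), ([279.4, 224.2], 0.55)]
tin [([373.6, 222.8], 0.62)]
cover_mid [([172.4, 208.7], 0.93)]
cover_grip [([171.0, 206.8], 0.7)]
stopper_grip [([279.0, 224.3], 0.73), ([286.1, 278.7], 0.67), ([260.1, 175.8], 0.6)]
jar_a [([236.6, 144.2], 0.96), ([286.2, 146.3], 0.58), ([336.5, 144.8], 0.54)]
bore_mouth [([277.4, 235.0], 0.83)]
```

Run:
```python
import cv2,pickle
for n,(a,b,c,d) in {"top":(100,440,100,330),"side":(150,430,150,350)}.items():
    im=pickle.load(open(n+"0.pkl","rb"))["color"][:,:,::-1]
    s=min(800/(b-a),600/(d-c))
    cv2.imwrite(f"pics/{n}0c.png",cv2.resize(im[c:d,a:b],None,fx=s,fy=s,interpolation=cv2.INTER_CUBIC)); print(s)
```

```text
2.3529411764705883
2.857142857142857
```

View pics/top0c.png

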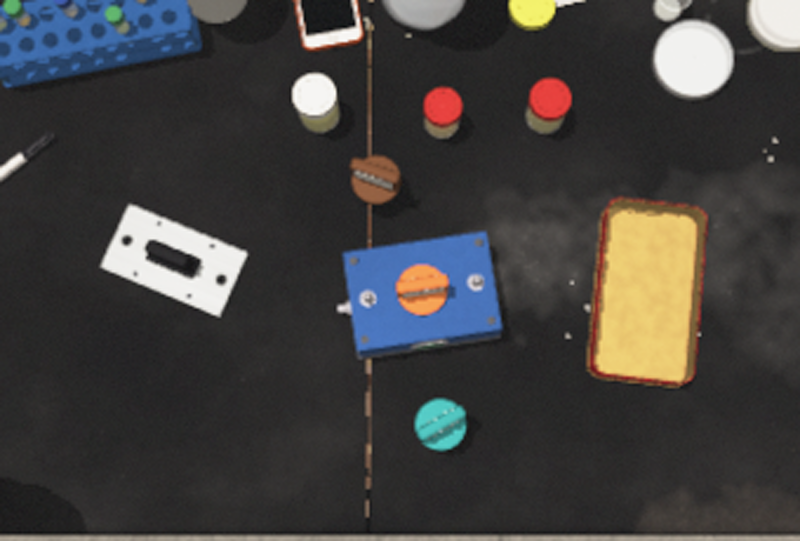

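View pics/side0c.png

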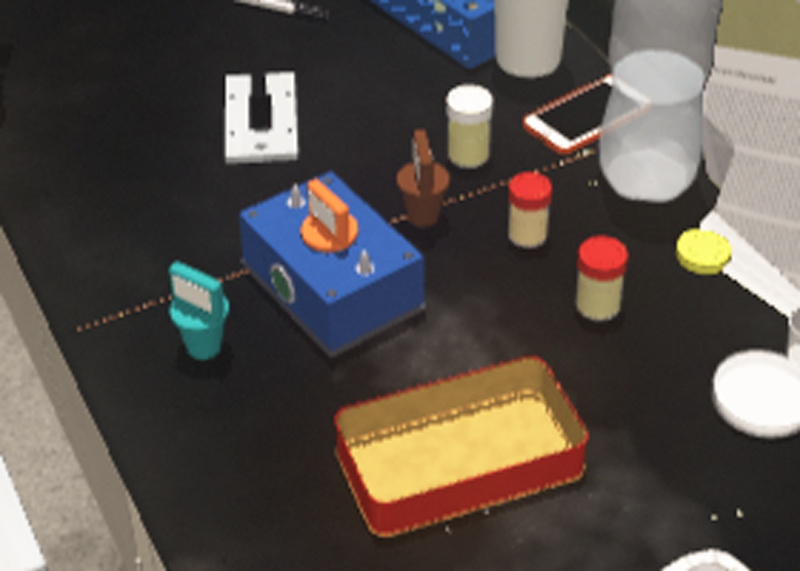

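The top view shows the orange stopper in the blue chamber at full-picture pixel (279,224). The look-alikes are brown at (260,175) and turquoise at (287,279). In the side view they are at orange (265,227), brown (298,214) and turquoise (218,258). I choose the orange one, since it is seated in the chamber between the dowels. The cover is at (172,208) and the tin at (375,223) in the top view, and the jars are at (236,144), (286,146) and (336,145).

```bash
cat > h.py <<'E'
import numpy as np,cv2
from scipy.optimize import minimize
def K(p):
    f=210/np.tan(np.radians(p["vertical_fov"]/2)); return np.array([[f,0,p["cx"]],[0,f,p["cy"]],[0,0,1]])
def proj(p,P):
    return cv2.projectPoints(np.asarray(P,float).reshape(-1,3),p["rvec"],p["tvec"],K(p),None)[0].reshape(-1,2)
def ray(p,uv,z):
    R=cv2.Rodrigues(p["rvec"])[0]; c=-R.T@p["tvec"]; d=R.T@np.linalg.inv(K(p))@np.r_[uv,1]
    return c+d*(z-c[2])/d[2]
def place(P,q):
    c,s=np.cos(q[2]),np.sin(q[2]); P=np.asarray(P,float)
    return np.c_[P@[c,-s,0]+q[0],P@[s,c,0]+q[1],P[:,2]]
def box(a,b,z0,z1): return [[x*a/2,y*b/2,z] for x in(-1,1) for y in(-1,1) for z in(z0,z1)]
def sil(p,hulls,q):
    S=4; m=np.zeros((420*S,560*S),np.uint8)
    for H in hulls:
        u=(proj(p,place(H,q))+.5)*S-.5
        cv2.fillConvexPoly(m,cv2.convexHull(np.round(u*16).astype(np.int32)),255,shift=4)
    return cv2.resize(m,(560,420),interpolation=cv2.INTER_AREA)/255.
def fit(obs,hulls,q0):
    def cost(q): return sum(np.abs(sil(p,hulls,q)-m).sum()/m.sum() for p,m in obs)
    st=np.array([.006,.006,.05])
    sim=np.vstack([q0]+[np.array(q0)+st*e for e in np.eye(3)])
    r=minimize(cost,q0,method="Nelder-Mead",options=dict(initial_simplex=sim,xatol=1e-4,fatol=1e-5,maxiter=200))
    return r.x,r.fun
E
cat > m1.py <<'E'
from plant import ctrl
from h import *
import pickle
P=[ctrl.snapshot(n) for n in("side","top")]; t=P[1]
full=lambda c:np.array(c)/2.35294+[100,100]
def pair(a,b,z):  # direction a->b
    A,B=ray(t,full(a),z),ray(t,full(b),z); d=B-A; return (A+B)/2,np.degrees(np.arctan2(d[1],d[0])),np.linalg.norm(d)
ch=pair((476,282),(369,298),.088); co=pair((221,279),(127,240),.010)
print("pins",ch,"holes",co)
ti=ray(t,np.array([373.6,222.8]),.03); print("tin",ti)
models={"chamber":([box(110,160,0,70),box(116,166,0,5)],(*ch[0][:2],np.radians(ch[1]-90))),
 "cover_mid":([box(80,150,0,10),box(16,52,10,55)],(*co[0][:2],np.radians(co[1]-90))),
 "tin":([box(114,202,0,46)],(*ti[:2],np.radians(-4)))}
for k,(H,q0) in models.items():
    H=[np.array(h)/1000. for h in H]
    if k=="chamber": H.append(np.array([[28*np.cos(a),28*np.sin(a),z] for a in np.arange(0,6.3,.3) for z in(71.5,78.5)]+box(14,56,78.5,120.5))/1000)
    O=[]
    for p in P:
        c=ctrl.cut_out(p,k)
        if c:
            m=c[0]["pixels"].astype(float); O.append((p,m)); print(k,len(c),m.sum(),round(c[0]["conf"],2))
    for o in ([O[0]],[O[-1]],O):
        q,f=fit(o,H,q0); print("  ",np.round(q[:2],4),round(np.degrees(q[2]),2),round(f,3))
for p in P:
  for j in "abc": print([ (np.round(ray(p,np.array(d["xy"])*[560,420],.04),3),round(d["conf"],2)) for d in ctrl.boxes_of(p,"jar_"+j)][:4]); break
E
python3 m1.py
```

```text
pins (array([0.50099358, 0.03465528, 0.088     ]), np.float64(98.54921878165362), np.float64(0.11739302736417813)) holes (array([0.5487876 , 0.32177753, 0.01      ]), np.float64(67.41718528269013), np.float64(0.119504664779735))
tin [ 0.51078654 -0.21550286  0.03      ]
chamber 1 2360.0 0.63
chamber 2 2566.0 0.75
   [0.5065 0.035 ] 8.54 0.174
   [0.5035 0.035 ] 8.76 0.175
   [0.5043 0.0347] 8.98 0.364
cover_mid 1 749.0 0.63
cover_mid 1 1637.0 0.76
   [0.552  0.3209] -22.17 0.048
   [0.5483 0.3224] -22.75 0.035
   [0.5499 0.3217] -22.3 0.132
tin 1 3754.0 0.68
tin 1 3473.0 0.94
   [ 0.511  -0.2208] 82.69 0.053
   [ 0.5076 -0.2197] 83.21 0.038
   [ 0.5088 -0.22  ] 82.95 0.101
[(array([0.725, 0.169, 0.04 ]), 0.98), (array([0.723, 0.015, 0.04 ]), 0.57), (array([0.505, 0.012, 0.04 ]), 0.18)]
[(array([0.722, 0.012, 0.04 ]), 0.81), (array([ 0.722, -0.118,  0.04 ]), 0.73), (array([0.73 , 0.155, 0.04 ]), 0.67)]
```

Request:
send_rows:
  deltas:
    - [[0.545,0.528,0],0.614]
    - [[0.545,0.528,0],0.614]
    - [[0.545,0.528,0],0.614]
    - [[0.545,0.528,0],0.614]
    - [[0.545,0.528,0],0.614]
  gripper: 1

```text
clock: 1.82
tool_pos: [0.3679, 0.4082, 0.2922]
orientation: [-180.0, 0.0, -62.3]
force: [1.4, 0.2, -0.1]
opening: 0.0875
gripper_force: 0.0
```

```bash
cat > go.py <<'E'
import sys; from plant import ctrl; import numpy as np
from scipy.spatial.transform import Rotation as R
# target tcp x y z (m) yaw(deg), yaw modulo 180
x,y,z,w=map(float,sys.argv[1:5]); o=ctrl.get_obs()
r=R.from_euler("xyz",o["orientation"],degrees=True); d=r.inv().apply(np.array([x,y,z])-o["tool_pos"])
t=-(w-o["orientation"][2]); t=(t+90)%180-90
print("t",o["clock"],"pos",np.round(o["tool_pos"],4),"ori",np.round(o["orientation"],2),"F",np.round(o["force"],1),"open",round(o["opening"],4),round(o["gripper_force"],1))
print("shares",np.round(d/.8,4),round(t/90,4))
E
python3 go.py .503 .035 .23 -81.4
```

```text
t 1.8167 pos [0.3679 0.4082 0.2922] ori [-1.7998e+02  1.0000e-02 -6.2250e+01] F [ 1.4  0.2 -0.1] open 0.0875 0.0
shares [0.4915 0.0678 0.0777] 0.2128
```

Request:
send_rows:
  deltas:
    - [[0.491,0.068,0],0.213]
    - [[0.491,0.068,0],0.213]
    - [[0.491,0.068,0],0.213]
    - [[0.491,0.068,0],0.213]
    - [[0.491,0.068,0],0.213]

```text
clock: 2.23
tool_pos: [0.4397, 0.2126, 0.2926]
orientation: [-179.9, 0.0, -81.1]
force: [0.7, 0.3, -0.1]
opening: 0.0875
gripper_force: 0.0
```

```bash
python3 go.py .503 .035 .20 -81.4
```

```text
t 2.2333 pos [0.4397 0.2126 0.2926] ori [-1.7995e+02  4.0000e-02 -8.1100e+01] F [ 0.7  0.3 -0.1] open 0.0875 0.0
shares [ 0.2316 -0.0436  0.1157] 0.0034
```

Request:
send_rows:
  deltas:
    - [[0.232,-0.043,0.116],0.003]
    - [[0.232,-0.043,0.116],0.003]
    - [[0.232,-0.043,0.116],0.003]
    - [[0.232,-0.043,0.116],0.003]
    - [[0.232,-0.043,0.116],0.003]

```text
clock: 2.65
tool_pos: [0.502, 0.0364, 0.2]
orientation: [-179.9, 0.0, -81.3]
force: [1.7, 0.8, 0.1]
opening: 0.0877
gripper_force: 0.0
```

```bash
python3 go.py .503 .035 .149 -81.4
python3 - <<'E'
from plant import ctrl; import cv2
a=[ctrl.snapshot(n)["color"][:,:,::-1] for n in("top","side")]
c=[cv2.resize(i,None,fx=4,fy=4,interpolation=cv2.INTER_CUBIC) for i in(a[0][170:300,230:328],a[1][170:300,215:313])]
cv2.imwrite("pics/a1.png",cv2.hconcat(c))
E
```

```text
t 2.65 pos [0.502  0.0364 0.2   ] ori [-1.7992e+02  2.0000e-02 -8.1340e+01] F [1.7 0.8 0.1] open 0.0877 0.0
shares [ 0.0019 -0.0008  0.0637] 0.0006
```

View pics/a1.png

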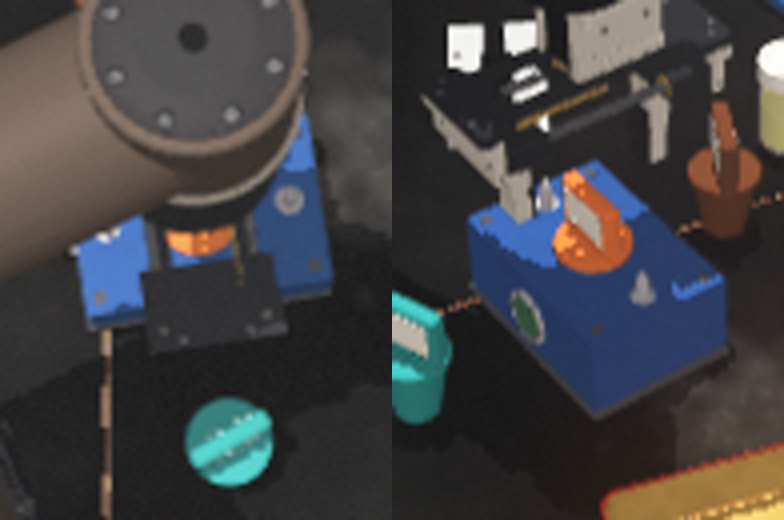

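The side view shows the open fingers either side of the orange wing (full pixel about (262,223)), with the pins and the brown and turquoise stoppers clear. Next I descend and grip.

Request:
send_rows:
  deltas:
    - [[0.002,-0.001,0.02],0.001]
    - [[0.002,-0.001,0.04],0.001]
    - [[0.002,-0.001,0.0637],0.001]
    - [[0.002,-0.001,0.0637],0.001]
    - [[0.002,-0.001,0.0637],0.001]

```text
clock: 3.17
tool_pos: [0.5024, 0.0367, 0.1491]
orientation: [179.9, -0.0, -81.4]
force: [0.4, 0.6, -0.4]
opening: 0.0874
gripper_force: 0.0
```

Request:
send_rows:
  deltas:
    - [[0,0,0],0]
    - [[0,0,0],0]
    - [[0,0,0],0]
    - [[0,0,0],0]
    - [[0,0,0],0]
  gripper: 0

```text
clock: 3.58
tool_pos: [0.5029, 0.0369, 0.1499]
orientation: [-179.9, 0.0, -81.4]
force: [0.4, -0.6, 0.6]
opening: 0.0597
gripper_force: 0.0
```

Request:
send_rows:
  deltas:
    - [[0,0,0],0]
    - [[0,0,0],0]
    - [[0,0,0],0]
    - [[0,0,0],0]
    - [[0,0,0],0]

```text
clock: 4.0
tool_pos: [0.5027, 0.0367, 0.1493]
orientation: [180.0, -0.0, -81.5]
force: [0.0, -0.0, -0.3]
opening: 0.0265
gripper_force: 0.0
```

```bash
python3 go.py .503 .035 .149 -81.4; python3 -c "
from plant import ctrl;o=ctrl.get_obs();print(o['moment'],o['joint_pos'])"
```

```text
t 4.0 pos [0.5027 0.0367 0.1493] ori [180.    -0.   -81.46] F [ 0.  -0.  -0.3] open 0.0265 0.0
shares [ 0.0021 -0.      0.0003] -0.0006
[ 0.08490517 -0.02683157 -0.04022086] [ 2.65401365e+01  1.28839580e+01 -3.13760012e+01  6.28657288e-04
 -4.57420740e+01 -1.79970961e+01]
```

Request:
send_rows:
  deltas:
    - [[0.002,0,0],0]
    - [[0.002,0,0],0]
    - [[0.002,0,0],0]
    - [[0.002,0,0],0]
    - [[0.002,0,0],0]

```text
clock: 4.42
tool_pos: [0.5043, 0.0355, 0.1497]
orientation: [-179.8, 0.0, -81.4]
force: [5.0, -0.5, -2.6]
opening: 0.0138
gripper_force: 30.0
```

```bash
python3 go.py .503 .035 .149 -81.4
```

```text
t 4.4167 pos [0.5043 0.0355 0.1497] ori [-1.7984e+02  2.0000e-02 -8.1430e+01] F [ 5.  -0.5 -2.6] open 0.0138 30.0
shares [0.0004 0.0017 0.0009] -0.0003
```

Request:
send_rows:
  deltas:
    - [[0,-0.001,0],0.06]
    - [[0,-0.001,0],0.12]
    - [[0,-0.001,0],0.18]
    - [[0,-0.001,0],0.24]
    - [[0,-0.001,0],0.3]

```text
clock: 4.83
tool_pos: [0.5057, 0.0356, 0.1498]
orientation: [-179.8, 0.1, -108.7]
force: [9.0, -2.7, -4.9]
opening: 0.0136
gripper_force: 30.0
```

Request:
send_rows:
  deltas:
    - [[0,0,0],0.06]
    - [[0,0,0],0.12]
    - [[0,0,0],0.18]
    - [[0,0,0],0.24]
    - [[0,0,0],0.28]

```text
clock: 5.25
tool_pos: [0.5061, 0.0356, 0.15]
orientation: [-179.8, 0.2, -133.9]
force: [10.1, -3.5, -4.7]
opening: 0.014
gripper_force: 30.0
```

```bash
python3 go.py .504 .035 .149 -133.4
```

```text
t 5.25 pos [0.5061 0.0356 0.15  ] ori [-179.83    0.22 -133.88] F [10.1 -3.5 -4.7] open 0.014 30.0
shares [0.0024 0.0014 0.0012] -0.0053
```

Request:
send_rows:
  deltas:
    - [[-0.0015,-0.0015,-0.01],0]
    - [[-0.0015,-0.0015,-0.025],0]
    - [[-0.0015,-0.0015,-0.045],0]
    - [[-0.0015,-0.0015,-0.08],0]
    - [[-0.0015,-0.0015,-0.12],0]

```text
clock: 5.67
tool_pos: [0.5037, 0.0347, 0.2444]
orientation: [179.8, -0.3, -133.7]
force: [2.0, 0.2, -1.1]
opening: 0.0136
gripper_force: 30.0
```

```bash
python3 go.py .509 -.218 .25 -133.9
```

```text
t 5.6667 pos [0.5037 0.0347 0.2444] ori [ 179.85   -0.27 -133.69] F [ 2.   0.2 -1.1] open 0.0136 30.0
shares [ 0.2239 -0.223  -0.0065] 0.0023
```

Request:
send_rows:
  deltas:
    - [[0.224,-0.223,-0.01],0]
    - [[0.224,-0.223,-0.01],0]
    - [[0.224,-0.223,-0.01],0]
    - [[0.224,-0.223,-0.01],0]
    - [[0.224,-0.223,-0.01],0]

```text
clock: 6.08
tool_pos: [0.5087, -0.1745, 0.2517]
orientation: [179.9, -0.0, -133.6]
force: [2.7, 0.7, -1.0]
opening: 0.0138
gripper_force: 30.0
```

```bash
python3 go.py .509 -.218 .135 -133.9
```

```text
t 6.0833 pos [ 0.5087 -0.1745  0.2517] ori [ 1.7993e+02 -3.0000e-02 -1.3363e+02] F [ 2.7  0.7 -1. ] open 0.0138 30.0
shares [ 0.0391 -0.038   0.1458] 0.003
```

Request:
send_rows:
  deltas:
    - [[0.039,-0.038,0],0]
    - [[0.039,-0.038,0.03],0]
    - [[0.039,-0.038,0.07],0]
    - [[0.039,-0.038,0.11],0]
    - [[0.039,-0.038,0.14],0]

```text
clock: 6.5
tool_pos: [0.5082, -0.2168, 0.1371]
orientation: [179.8, -0.1, -133.8]
force: [-1.3, 0.2, -1.6]
opening: 0.0137
gripper_force: 30.0
```

```bash
python3 go.py .509 -.218 .128 -133.9
python3 - <<'E'
from plant import ctrl; import cv2
a=[ctrl.snapshot(n)["color"][:,:,::-1] for n in("side",)]
c=[cv2.resize(i,None,fx=4,fy=4,interpolation=cv2.INTER_CUBIC) for i in(a[0][210:350,240:390],)]
cv2.imwrite("pics/a2.png",cv2.hconcat(c))
E
```

```text
t 6.5 pos [ 0.5082 -0.2168  0.1371] ori [ 1.7981e+02 -9.0000e-02 -1.3378e+02] F [-1.3  0.2 -1.6] open 0.0137 30.0
shares [ 0.0004 -0.0018  0.0114] 0.0013
```

View pics/a2.png

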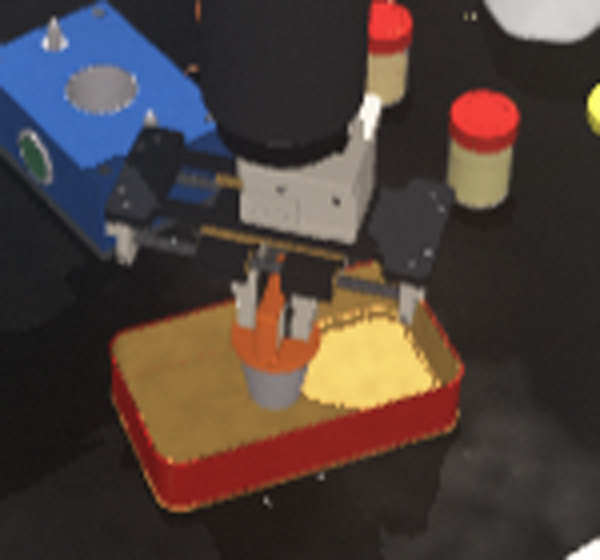

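The stopper hangs upright near the middle of the tin (foot at full pixel about (308,308)), well clear of the walls. I lower it to the floor gently.

Request:
send_rows:
  deltas:
    - [[0,0,0.004],0]
    - [[0,0,0.007],0]
    - [[0,0,0.009],0]
    - [[0,0,0.01],0]
    - [[0,0,0.011],0]

```text
clock: 6.97
tool_pos: [0.511, -0.2164, 0.1324]
orientation: [-179.9, 0.1, -133.6]
force: [-0.4, -0.8, -2.4]
opening: 0.0139
gripper_force: 30.0
```

Request:
send_rows:
  deltas:
    - [[0,0,0.001],0]
    - [[0,0,0.001],0]
    - [[0,0,0.001],0]
    - [[0,0,0.001],0]
    - [[0,0,0.001],0]

```text
clock: 7.38
tool_pos: [0.5104, -0.2165, 0.1304]
orientation: [-180.0, 0.0, -133.7]
force: [-0.3, -0.6, -1.7]
opening: 0.0138
gripper_force: 30.0
```

Request:
send_rows:
  deltas:
    - [[0,0,0.002],0]
    - [[0,0,0.003],0]
    - [[0,0,0.003],0]
    - [[0,0,0.003],0]
    - [[0,0,0.003],0]

```text
clock: 7.8
tool_pos: [0.5103, -0.2165, 0.1278]
orientation: [180.0, -0.0, -133.7]
force: [0.0, 0.2, -1.3]
opening: 0.0138
gripper_force: 30.0
```

```bash
python3 go.py .511 -.218 .127 -133.9
```

```text
t 7.8 pos [ 0.5103 -0.2165  0.1278] ori [ 1.7999e+02 -1.0000e-02 -1.3365e+02] F [ 0.   0.2 -1.3] open 0.0138 30.0
shares [ 0.0008 -0.002   0.001 ] 0.0027
```

Request:
send_rows:
  deltas:
    - [[0,0,0.001],0]
    - [[0,0,0.002],0]
    - [[0,0,0.002],0]
    - [[0,0,0.002],0]
    - [[0,0,0.002],0]

```text
clock: 8.22
tool_pos: [0.5105, -0.2165, 0.1275]
orientation: [-180.0, 0.0, -133.6]
force: [-3.0, 2.3, 10.5]
opening: 0.0143
gripper_force: 30.0
```

```bash
python3 go.py .511 -.218 .127 -133.9
```

```text
t 8.2167 pos [ 0.5105 -0.2165  0.1275] ori [-1.7996e+02  1.0000e-02 -1.3363e+02] F [-3.   2.3 10.5] open 0.0143 30.0
shares [ 0.0009 -0.0018  0.0006] 0.003
```

Request:
send_rows:
  deltas:
    - [[0,0,-0.001],0]
    - [[0,0,-0.001],0]
    - [[0,0,-0.001],0]
    - [[0,0,-0.001],0]
    - [[0,0,-0.001],0]
  gripper: 1

```text
clock: 8.63
tool_pos: [0.5104, -0.2165, 0.1269]
orientation: [180.0, -0.0, -133.7]
force: [-0.5, -0.3, 0.2]
opening: 0.0417
gripper_force: 0.0
```

Request:
send_rows:
  deltas:
    - [[0,0,-0.02],0]
    - [[0,0,-0.05],0]
    - [[0,0,-0.1],0]
    - [[0,0,-0.15],0]
    - [[0,0,-0.2],0]

```text
clock: 9.05
tool_pos: [0.5098, -0.2165, 0.2886]
orientation: [180.0, -0.0, -133.7]
force: [0.7, -0.7, -0.9]
opening: 0.0754
gripper_force: 0.0
```

```bash
python3 go.py .548 .322 .286 -112.4
```

```text
t 9.05 pos [ 0.5098 -0.2165  0.2886] ori [ 1.7996e+02 -4.0000e-02 -1.3365e+02] F [ 0.7 -0.7 -0.9] open 0.0754 0.0
shares [-0.5199  0.4301  0.0032] -0.2362
```

Request:
send_rows:
  deltas:
    - [[-0.52,0.43,0],-0.236]
    - [[-0.52,0.43,0],-0.236]
    - [[-0.52,0.43,0],-0.236]
    - [[-0.52,0.43,0],-0.236]
    - [[-0.52,0.43,0],-0.236]

```text
clock: 9.47
tool_pos: [0.5247, -0.007, 0.2873]
orientation: [-180.0, 0.0, -112.4]
force: [1.0, -0.1, 0.2]
opening: 0.0876
gripper_force: 0.0
```

```bash
python3 go.py .548 .322 .286 -112.4
```

```text
t 9.4667 pos [ 0.5247 -0.007   0.2873] ori [-1.7997e+02  3.0000e-02 -1.1240e+02] F [ 1.  -0.1  0.2] open 0.0876 0.0
shares [-0.3912  0.1298  0.0018] -0.0
```

Request:
send_rows:
  deltas:
    - [[-0.391,0.13,0],0]
    - [[-0.391,0.13,0],0]
    - [[-0.391,0.13,0],0]
    - [[-0.391,0.13,0],0]
    - [[-0.391,0.13,0],0]

```text
clock: 9.88
tool_pos: [0.5393, 0.2013, 0.2872]
orientation: [-180.0, 0.0, -112.4]
force: [1.4, -0.4, -0.6]
opening: 0.0877
gripper_force: 0.0
```

```bash
python3 go.py .549 .322 .16 -112.4
```

```text
t 9.8833 pos [0.5393 0.2013 0.2872] ori [-1.7999e+02  1.0000e-02 -1.1240e+02] F [ 1.4 -0.4 -0.6] open 0.0877 0.0
shares [-0.1441  0.0464  0.159 ] -0.0
```

Request:
send_rows:
  deltas:
    - [[-0.144,0.046,0.159],0]
    - [[-0.144,0.046,0.159],0]
    - [[-0.144,0.046,0.159],0]
    - [[-0.144,0.046,0.159],0]
    - [[-0.144,0.046,0.159],0]

```text
clock: 10.3
tool_pos: [0.5479, 0.3219, 0.1539]
orientation: [179.8, -0.3, -112.3]
force: [-0.7, -0.9, -0.3]
opening: 0.0873
gripper_force: 0.0
```

```bash
python3 go.py .549 .322 .085 -112.4
python3 - <<'E'
from plant import ctrl; import cv2,pickle
P=[ctrl.snapshot(n) for n in("top","side")]; pickle.dump(P,open("b.pkl","wb"))
a=[p["color"][:,:,::-1] for p in P]
r=lambda i,s:cv2.resize(i,None,fx=s,fy=s,interpolation=cv2.INTER_CUBIC)
cv2.imwrite("pics/b1.png",cv2.vconcat([r(a[0][150:270,140:300],3.5)[:300],r(a[1][170:255,200:360],3.5)]))
E
```

```text
t 10.3 pos [0.5479 0.3219 0.1539] ori [ 179.82   -0.33 -112.33] F [-0.7 -0.9 -0.3] open 0.0873 0.0
shares [-0.0011 -0.0015  0.0861] 0.0008
```

View pics/b1.png

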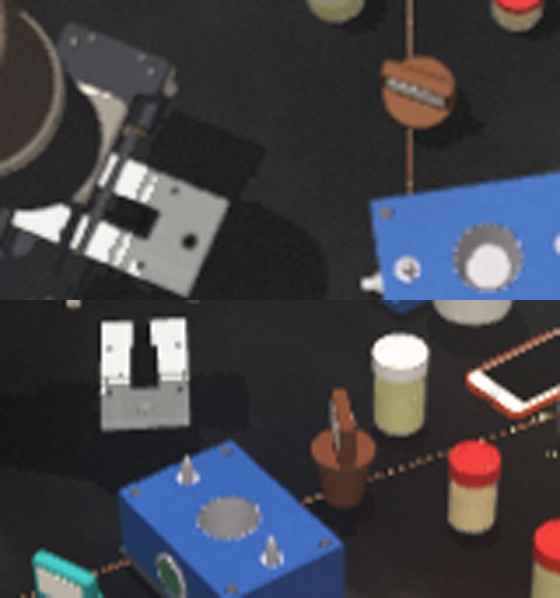

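Top view: the gripper is over the cover's black grip, with the free hole at full pixel (194,219). The chamber's bore is empty at (279,223) and its near pin is at (256,227). Side view: the pin tips are at about (253,215) and (277,238). Now I grip the cover.

Request:
send_rows:
  deltas:
    - [[-0.001,-0.001,0.03],0]
    - [[-0.001,-0.001,0.06],0]
    - [[-0.001,-0.001,0.084],0]
    - [[-0.001,-0.001,0.086],0]
    - [[-0.001,-0.001,0.086],0]

```text
clock: 10.82
tool_pos: [0.5509, 0.3192, 0.0917]
orientation: [-180.0, -0.0, -112.5]
force: [0.4, 0.4, 0.6]
opening: 0.0873
gripper_force: 0.0
```

Request:
send_rows:
  deltas:
    - [[0,0,0],0]
    - [[0,0,0],0]
    - [[0,0,0],0]
    - [[0,0,0],0]
    - [[0,0,0],0]
  gripper: 0

```text
clock: 11.23
tool_pos: [0.5509, 0.3203, 0.092]
orientation: [-180.0, 0.1, -112.4]
force: [0.0, 0.1, 0.5]
opening: 0.0597
gripper_force: 0.0
```

Request:
send_rows:
  deltas:
    - [[0,0,0],0]
    - [[0,0,0],0]
    - [[0,0,0],0]
    - [[0,0,0],0]
    - [[0,0,0],0]

```text
clock: 11.65
tool_pos: [0.5506, 0.3201, 0.091]
orientation: [180.0, -0.0, -112.4]
force: [0.5, 0.1, 0.0]
opening: 0.0261
gripper_force: 0.0
```

Request:
send_rows:
  deltas:
    - [[0,0,0],0]
    - [[0,0,0],0]
    - [[0,0,0],0]
    - [[0,0,0],0]
    - [[0,0,0],0]

```text
clock: 12.07
tool_pos: [0.5507, 0.3201, 0.091]
orientation: [-180.0, 0.0, -112.4]
force: [0.3, 0.2, -0.9]
opening: 0.016
gripper_force: 30.0
```

```bash
python3 - <<'E'
import pickle; from h import *
P=pickle.load(open("b.pkl","rb"))
# blue-mask chamber fit on hull of top/box, both cams
for n,p in zip(("top","side"),P):
    hsv=cv2.cvtColor(p["color"],cv2.COLOR_RGB2HSV)
    m=((hsv[...,0]>100)&(hsv[...,0]<125)&(hsv[...,1]>120)&(hsv[...,2]>40)).astype(np.uint8)
    c0=proj(p,[[.505,.035,.04]])[0].astype(int)
    w=np.zeros_like(m); w[c0[1]-60:c0[1]+60,c0[0]-60:c0[0]+60]=1; m*=w
    k,l,st,_=cv2.connectedComponentsWithStats(m); i=1+st[1:,4].argmax()
    m=cv2.drawContours(np.zeros_like(m),[cv2.convexHull(cv2.findContours((l==i).astype(np.uint8),0,2)[0][0])],-1,1,-1)
    q,f=fit([(p,m.astype(float))],[np.array(box(.110,.160,.004,.07))],(.504,.035,np.radians(8.6)))
    print(n,np.round(q[:2],4),round(np.degrees(q[2]),2),round(f,3),st[i])
    for s in(1,-1):
        print(" pin tip predicted",proj(p,place([[0,s*.06,.09]],q)))
a=[ray(P[0],u,.09) for u in([256.,227])]; print(a, ray(P[0],[279.4,223.5],.07))
p=P[1]; print("side pin bases",ray(p,[253.4,222.0],.07),ray(p,[277.3,243.8],.07),"tips",ray(p,[253.4,215.],.09),ray(p,[277.4,237.7],.09),"bore",ray(p,[200+230/3.5,170+218/3.5],.07))
E
python3 go.py .549 .322 .085 -112.4
```

```text
top [0.5057 0.0369] 8.32 0.034 [ 245  198   69   52 2246]
 pin tip predicted [[255.41993565 224.68788952]]
 pin tip predicted [[301.97348985 217.91835917]]
side [0.5075 0.0391] 7.94 0.021 [ 234  210   64   62 2153]
 pin tip predicted [[252.80395802 213.9684459 ]]
 pin tip predicted [[276.52579563 237.05143852]]
t 12.0667 pos [0.5507 0.3201 0.091 ] ori [-180.      0.   -112.42] F [ 0.3  0.2 -0.9] open 0.016 30.0
shares [-0.0013  0.0029  0.0075] -0.0002Traceback (most recent call last):
  File "<stdin>", line 15, in <module>
  File "h.py", line 8, in ray
    R=cv2.Rodrigues(p["rvec"])[0]; c=-R.T@p["tvec"]; d=R.T@np.linalg.inv(K(p))@np.r_[uv,1]
                                                       ~~~~~~~~~~~~~~~~~~~~~~~^~~~~~~~~~~~
ValueError: matmul: Input operand 1 has a mismatch in its core dimension 0, with gufunc signature (n?,k),(k,m?)->(n?,m?) (size 2 is different from 3)
```

Request:
send_rows:
  deltas:
    - [[0,0,-0.01],0]
    - [[0,0,-0.04],0]
    - [[0,0,-0.08],0]
    - [[0,0,-0.12],0]
    - [[0,0,-0.17],0]

```text
clock: 12.48
tool_pos: [0.5495, 0.3193, 0.227]
orientation: [179.9, -0.2, -112.4]
force: [-0.7, 1.0, -2.9]
opening: 0.0156
gripper_force: 30.0
```

```bash
cat >> h.py <<'E'
def pinmask(p,q=(.506,.037,.145)):
    im=p["color"].astype(int); H=[np.array([[.0,s*.06,.07],[0,s*.06,.09]]) for s in(1,-1)]
    w=np.zeros((420,560),np.uint8)
    for h in H:
        u=proj(p,place(h,q)); cv2.line(w,tuple(int(v) for v in u[0].round()),tuple(int(v) for v in u[1].round()),1,11)
    blue=np.median(im[(w>0)&(im[...,2]-im[...,0]>60)],axis=0); s=(im[...,2]-im[...,0]); 
    return np.clip(1-s/(blue[2]-blue[0]),0,1)*w
def pinfit(p):
    m=pinmask(p); m[m<.25]=0
    th=np.arange(0,6.28,.4); 
    H=[np.array([[r*np.cos(a),s*.06+r*np.sin(a),z] for a in th for r,z in((.005,.07),(.005,.084),(.0025,.09))]) for s in(1,-1)]
    return fit([(p,m)],H,(.506,.037,.145))+(m.sum(),)
E
python3 - <<'E'
import pickle; from h import *
P=pickle.load(open("b.pkl","rb"))+[pickle.load(open(n+"0.pkl","rb")) for n in("top","side")]
for p in P:
    q,f,s=pinfit(p); print(np.round(q[:2],4),round(np.degrees(q[2]),2),round(f,3),round(s,1))
E
python3 go.py .506 .037 .23 -81.7
```

```text
[0.5042 0.0363] 8.33 0.567 78.3
[0.5055 0.0329] 8.66 0.616 125.3
[0.5042 0.0363] 8.33 0.563 77.5
[0.5054 0.033 ] 8.8 0.69 156.0
t 12.4833 pos [0.5495 0.3193 0.227 ] ori [ 179.88   -0.19 -112.44] F [-0.7  1.  -2.9] open 0.0156 30.0
shares [ 0.3469 -0.0844 -0.0027] -0.3415
```

Request:
send_rows:
  deltas:
    - [[0.347,-0.084,-0.008],-0.342]
    - [[0.347,-0.084,-0.008],-0.342]
    - [[0.347,-0.084,-0.008],-0.342]
    - [[0.347,-0.084,-0.008],-0.342]
    - [[0.347,-0.084,-0.008],-0.342]

```text
clock: 12.9
tool_pos: [0.5176, 0.1125, 0.2322]
orientation: [180.0, 0.0, -81.2]
force: [1.4, 0.6, -2.3]
opening: 0.0159
gripper_force: 30.0
```

```bash
python3 go.py .505 .035 .20 -81.6
```

```text
t 12.9 pos [0.5176 0.1125 0.2322] ori [ 1.800e+02  1.000e-02 -8.118e+01] F [ 1.4  0.6 -2.3] open 0.0159 30.0
shares [0.0933 0.0304 0.0403] 0.0046
```

Request:
send_rows:
  deltas:
    - [[0.04,0.013,0],0.004]
    - [[0.093,0.03,0],0.004]
    - [[0.093,0.03,0.02],0.004]
    - [[0.093,0.03,0.04],0.004]
    - [[0.093,0.03,0.04],0.004]

```text
clock: 13.32
tool_pos: [0.5038, 0.0357, 0.1977]
orientation: [179.8, -0.0, -82.1]
force: [-0.1, 0.4, -3.0]
opening: 0.0156
gripper_force: 30.0
```

Request:
send_rows:
  deltas:
    - [[0,0,0],0]
    - [[0,0,0],0]
    - [[0,0,0],0]
    - [[0,0,0],0]
    - [[0,0,0],0]

```text
clock: 13.73
tool_pos: [0.5061, 0.0377, 0.2003]
orientation: [-180.0, 0.0, -82.0]
force: [-0.6, 0.1, -3.5]
opening: 0.0159
gripper_force: 30.0
```

```bash
python3 go.py .505 .035 .20 -81.6
python3 - <<'E'
from plant import ctrl; import cv2,pickle
P=[ctrl.snapshot(n) for n in("top","side")]; pickle.dump(P,open("c.pkl","wb"))
a=[p["color"][:,:,::-1] for p in P]
r=lambda i,s:cv2.resize(i,None,fx=s,fy=s,interpolation=cv2.INTER_CUBIC)
cv2.imwrite("pics/c1.png",cv2.hconcat([r(a[0][180:280,230:330],4)[:400],r(a[1][180:280,220:320],4)]))
E
```

```text
t 13.7333 pos [0.5061 0.0377 0.2003] ori [-1.7995e+02  1.0000e-02 -8.1950e+01] F [-0.6  0.1 -3.5] open 0.0159 30.0
shares [0.0032 0.0019 0.0004] -0.0039
```

View pics/c1.png

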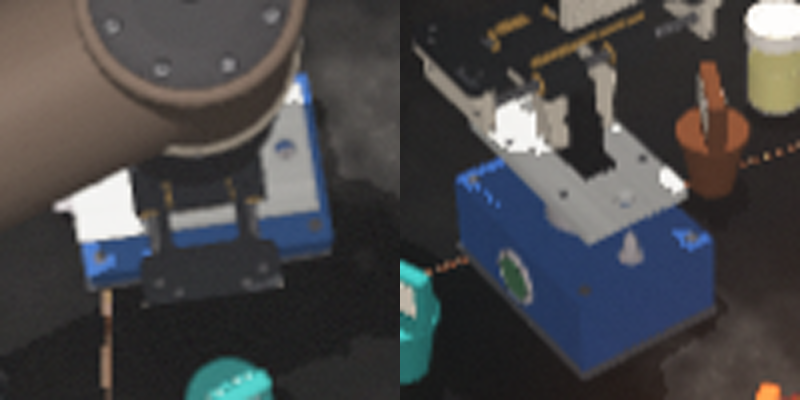

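The top view shows the -y hole at full pixel (301,217) with blue showing through it. The side view shows the same hole at (276,229), with the pin tip standing below and clear at (277.5,238). I measure both against the pins.

Run:
```python
import pickle; from h import *
P=pickle.load(open("c.pkl","rb")); B=pickle.load(open("b.pkl","rb"))
g=lambda p,y,x,h=5:p["color"][y-h:y+h+1,x-h:x+h+1].astype(int)
a=g(P[0],217,301); print("hole top B-R\n",a[...,2]-a[...,0])
a=g(B[0],219,302); print("pin top B-R\n",a[...,2]-a[...,0]); 
a=g(B[0],227,256); print("pin+ top B-R\n",a[...,2]-a[...,0]); 
a=g(P[1],229,276,6); print("hole side gray\n",a.sum(2)//3)
a=g(B[1],240,277,6); print("pin side B-R\n",a[...,2]-a[...,0])
a=g(B[1],218,253,6); print("pin+ side B-R\n",a[...,2]-a[...,0])
for p,n in zip(P,("top","side")):
    for q in [(.505,.035,.1466)]: print(n,proj(p,place([[0,.06,.07],[0,.06,.09],[0,-.06,.07],[0,-.06,.09]],q)).round(1).tolist())
```

```text
hole top B-R
 [[-3 -2 -2 -4 -3 -6 -4 -4 -3 -3 10]
 [-1 -2 -3 -3 -4 -4 -4 -4 -5 -5  8]
 [-2 -2 -3 -4  2  3 -2 -4 -4 -4  7]
 [-3 -4 -2 11 31 36 19  2 -4 -3  5]
 [-4 -4  7 46 52 44 32 12 -3 -4  3]
 [-5 -5  6 31 18 10  0  3 -4 -5  0]
 [-5 -6 -2  1 -5 -5 -3 -4 -5 -5 -4]
 [-4 -4 -4 -4 -3 -3 -5 -4 -5 -4 -4]
 [-5 -4 -4 -4 -4 -3 -4 -4 -4 -4 -5]
 [-5 -4 -5 -4 -3 -5 -5 -5 -4 -4 -4]
 [-3 -5 -4 -5 -4 -4 -4 -4 -5 -5 -4]]
pin top B-R
 [[118 117 117 117 119 118 118 118 117 118 119]
 [119 116 115 115 119 120 119 119 119 119 118]
 [117 117 104  87  76  65  83 100 119 118 118]
 [118 112  65  28  20  -1  24  55  99 119 118]
 [116  88  23  -4  -6  -7  -5  14  62 119 118]
 [117  65   7  -7  -6  -8  -4  -3  38 121 119]
 [119  70  14  -6  -4  -4  -5  -3  39 119 119]
 [117  93  33  -1  -6  -6  -5   6  58 121 119]
 [116 119  79  21   1   2   5  26 104 120 117]
 [117 119 117  84  45  48  69  83 119 120 117]
 [117 118 116 117 118 119 119 119 119 119 118]]
pin+ top B-R
 [[116 116 115 114 110 108 118 117 118 118 119]
 [116 116 110  88  60  51  68  97 117 118 119]
 [116 110  72  30   7  -7   8  49  97 117 117]
 [1
[... 2005 characters left out ...]
9 119 121]
 [  6   6   6   6  16   0  -5  48 118 122 122 120 121]
 [  6   7  30  30  61   0  -3  31 104 120 121 121 121]
 [ 30  73  89  88  95   3  -3  -4  82 117 119 120 119]
 [ 90 123 126 124  83   2  -3  -3  54 116 121 121 122]
 [125 124 125 112  27  -1  -3  -3  14  85 119 123 124]
 [127 126 124  81  -3  -3  -3  -3  -5  41 114 123 124]
 [126 126 125  77   5  -2  -4  -3  16  43 116 125 124]
 [127 124 125 124  55  45  33  42  76 120 126 126 125]
 [125 125 125 125 125 125 107 123 125 126 126 124 124]
 [127 126 124 125 125 125 125 126 126 124 125 123 124]]
top [[256.5, 226.1], [256.2, 225.0], [302.3, 219.4], [302.7, 218.2]]
side [[252.8, 220.5], [252.5, 215.1], [276.7, 243.7], [276.5, 238.2]]
```

Run:
```python
import pickle; from h import *
P=pickle.load(open("c.pkl","rb")); B=pickle.load(open("b.pkl","rb"))
a=P[0]["color"][211:223,295:308].astype(int); print("hole top gray\n",a.sum(2)//3)
zt=.1193
print("hole side",ray(P[1],np.array([275.7,229.2]),zt))
T,S=B
# pins: top centroid at z .08 ; side tip
print("pin- top",ray(T,np.array([301.9,219.3]),.078),"pin+ top",ray(T,np.array([255.9,226.4]),.078))
print("pin- side tip",ray(S,np.array([277.3,237.5]),.09))
w=P[0]["color"].astype(int)
```

```text
hole top gray
 [[120  85  64 119 162 162 162 161 161 159 156 131  82]
 [ 82  45  76 133 160 161 160 159 160 159 156 140  86]
 [ 40  45  96 146 159 157 159 158 159 160 159 142  95]
 [ 42  68 123 158 153 143 142 148 157 161 161 145 100]
 [ 55 104 149 155 132 106  98 114 140 160 160 149 110]
 [ 87 140 160 140  97  96  99 105 122 153 161 151 115]
 [120 164 162 142 111 124 123 129 130 149 162 156 130]
 [127 164 163 153 138 135 124 134 142 154 160 159 140]
 [114 162 162 158 151 141 131 144 155 159 160 159 141]
 [108 160 159 160 158 155 154 155 160 160 160 161 144]
 [104 155 161 161 161 161 162 161 161 161 162 161 149]
 [ 87 139 161 162 161 162 162 162 164 163 162 162 151]]
hole side [ 0.51391309 -0.02087097  0.1193    ]
pin- top [ 0.5127371  -0.02283244  0.078     ] pin+ top [0.49437128 0.09549429 0.078     ]
pin- side tip [ 0.5168503  -0.02288608  0.09      ]
```

Run:
```python
import pickle; from h import *
P=pickle.load(open("c.pkl","rb")); T=P[0]
a=T["color"][211:222,297:306].astype(float).mean(2); w=np.clip(157-a,0,None); w[:4,:2]=0; w[:3]=0
yy,xx=np.mgrid[211:222,297:306]; u=np.array([(w*xx).sum(),(w*yy).sum()])/w.sum(); print(u,ray(T,u,.1193))
S=P[1]
# predicted images of -y hole for cover at tool pose
for d in(-.002,0,.002):
    tool=np.array([.5061,.0377]); ax=np.array([np.cos(np.radians(-81.95)),np.sin(np.radians(-81.95))])
    h=tool+ax*(.06+d); print(d,h,proj(T,[[*h,.1193]]),proj(S,[[*h,.1193]]))
```

```text
[300.72177122 216.38487085] [ 0.51352595 -0.01808706  0.1193    ]
-0.002 [ 0.51422216 -0.01972848] [[301.37706933 216.10914892]] [[275.6157526  228.91317509]]
0 [ 0.51450223 -0.02170877] [[302.16948544 215.99771986]] [[276.03799574 229.31596266]]
0.002 [ 0.51478231 -0.02368907] [[302.96186743 215.8862956 ]] [[276.46098755 229.71946439]]
```

Request:
send_rows:
  deltas:
    - [[0.005,-0.0005,0],-0.006]
    - [[0.005,-0.0005,0.006],-0.006]
    - [[0.005,-0.0005,0.012],-0.006]
    - [[0.005,-0.0005,0.018],-0.006]
    - [[0.005,-0.0005,0.022],-0.006]

```text
clock: 14.25
tool_pos: [0.5064, 0.0331, 0.1811]
orientation: [179.9, -0.0, -81.5]
force: [0.2, 0.6, -2.9]
opening: 0.0157
gripper_force: 30.0
```

Request:
send_rows:
  deltas:
    - [[0,0,0.002],0]
    - [[0,0,0.004],0]
    - [[0,0,0.006],0]
    - [[0,0,0.006],0]
    - [[0,0,0.006],0]

```text
clock: 14.67
tool_pos: [0.5069, 0.0333, 0.1774]
orientation: [-180.0, -0.0, -81.5]
force: [-0.5, -0.2, -2.6]
opening: 0.0158
gripper_force: 30.0
```

```bash
python3 go.py .507 .0337 .161 -81.4; python3 -c "
from plant import ctrl;print(ctrl.get_obs()['moment'])"
```

```text
t 14.6667 pos [0.5069 0.0333 0.1774] ori [-180.     -0.    -81.45] F [-0.5 -0.2 -2.6] open 0.0158 30.0
shares [-0.0005 -0.0002  0.0205] -0.0006
[ 0.07001559 -0.07766787 -0.04292479]
```

Request:
send_rows:
  deltas:
    - [[0,0,0.001],0]
    - [[0,0,0.002],0]
    - [[0,0,0.003],0]
    - [[0,0,0.004],0]
    - [[0,0,0.005],0]

```text
clock: 15.08
tool_pos: [0.5068, 0.0333, 0.1733]
orientation: [-180.0, 0.0, -81.5]
force: [0.8, 1.0, -2.8]
opening: 0.0157
gripper_force: 30.0
```

Request:
send_rows:
  deltas:
    - [[0,0,0.001],0]
    - [[0,0,0.002],0]
    - [[0,0,0.003],0]
    - [[0,0,0.004],0]
    - [[0,0,0.004],0]

```text
clock: 15.5
tool_pos: [0.5067, 0.0333, 0.1699]
orientation: [180.0, -0.0, -81.5]
force: [0.4, -0.6, -2.8]
opening: 0.0156
gripper_force: 30.0
```

```bash
python3 go.py .507 .0337 .161 -81.4; python3 -c "
from plant import ctrl;print(ctrl.get_obs()['moment'])"
```

```text
t 15.5 pos [0.5067 0.0333 0.1699] ori [179.98  -0.   -81.46] F [ 0.4 -0.6 -2.8] open 0.0156 30.0
shares [-0.0005 -0.0004  0.0112] -0.0006
[ 0.07056603 -0.06324131 -0.01964037]
```

Request:
send_rows:
  deltas:
    - [[0,0,0.0015],0]
    - [[0,0,0.003],0]
    - [[0,0,0.0045],0]
    - [[0,0,0.006],0]
    - [[0,0,0.007],0]

```text
clock: 15.92
tool_pos: [0.5068, 0.0333, 0.1644]
orientation: [180.0, 0.0, -81.5]
force: [0.2, -0.7, -2.1]
opening: 0.0159
gripper_force: 30.0
```

Request:
send_rows:
  deltas:
    - [[0,0,0.001],0]
    - [[0,0,0.002],0]
    - [[0,0,0.003],0]
    - [[0,0,0.004],0]
    - [[0,0,0.004],0]

```text
clock: 16.33
tool_pos: [0.5067, 0.0333, 0.1612]
orientation: [180.0, -0.0, -81.5]
force: [0.1, -0.1, -2.3]
opening: 0.0159
gripper_force: 30.0
```

```bash
python3 go.py .507 .0337 .161 -81.4; python3 -c "
from plant import ctrl;print(ctrl.get_obs()['moment'])"
```

```text
t 16.3333 pos [0.5067 0.0333 0.1612] ori [179.99  -0.   -81.45] F [ 0.1 -0.1 -2.3] open 0.0159 30.0
shares [-0.0005 -0.0004  0.0002] -0.0006
[ 0.08454556 -0.04518136 -0.00489834]
```

Request:
send_rows:
  deltas:
    - [[0,0,0.0005],0]
    - [[0,0,0.001],0]
    - [[0,0,0.0015],0]
    - [[0,0,0.002],0]
    - [[0,0,0.002],0]

```text
clock: 16.75
tool_pos: [0.5068, 0.0333, 0.161]
orientation: [-180.0, -0.0, -81.4]
force: [-5.9, 1.4, 10.6]
opening: 0.016
gripper_force: 30.0
```

```bash
python3 go.py .507 .0337 .161 -81.4
python3 - <<'E'
from plant import ctrl; import cv2,pickle
a=ctrl.snapshot("side")["color"][:,:,::-1]
cv2.imwrite("pics/d1.png",cv2.resize(a[190:330,215:345],None,fx=4,fy=4,interpolation=cv2.INTER_CUBIC))
E
```

```text
t 16.75 pos [0.5068 0.0333 0.161 ] ori [-1.7997e+02 -1.0000e-02 -8.1430e+01] F [-5.9  1.4 10.6] open 0.016 30.0
shares [-0.0005 -0.0003 -0.0001] -0.0003
```

View pics/d1.png

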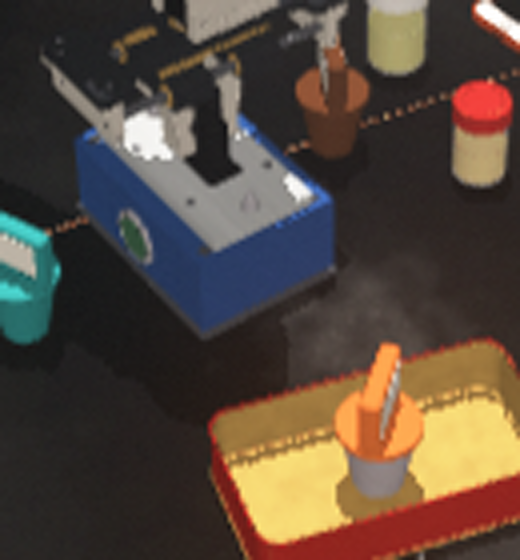

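The side view shows the cover flat on the chamber with the pin up through its hole (full pixel (277,239)), and the stopper upright in the tin at (310,300). I release and withdraw.

Request:
send_rows:
  deltas:
    - [[0,0,-0.001],0]
    - [[0,0,-0.001],0]
    - [[0,0,-0.001],0]
    - [[0,0,-0.001],0]
    - [[0,0,-0.001],0]
  gripper: 0.5

```text
clock: 17.22
tool_pos: [0.5069, 0.0333, 0.1605]
orientation: [-180.0, -0.0, -81.5]
force: [-0.4, 0.2, -0.1]
opening: 0.0418
gripper_force: 0.0
```

Request:
send_rows:
  deltas:
    - [[0,0,-0.02],0]
    - [[0,0,-0.05],0]
    - [[0,0,-0.09],0]
    - [[0,0,-0.14],0]
    - [[0,0,-0.18],0]

```text
clock: 17.63
tool_pos: [0.5069, 0.0331, 0.307]
orientation: [-180.0, -0.0, -81.4]
force: [1.3, 1.1, 0.7]
opening: 0.0441
gripper_force: 0.0
```

Request:
send_rows:
  deltas:
    - [[-0.25,0,0],0]
    - [[-0.25,0,0],0]
    - [[-0.25,0,0],0]
    - [[-0.25,0,0],0]
    - [[-0.25,0,0],0]

```text
clock: 18.05
tool_pos: [0.4764, 0.2334, 0.3047]
orientation: [-180.0, 0.0, -81.4]
force: [0.6, 0.1, 0.1]
opening: 0.0437
gripper_force: 0.0
```

Run:
```python
from plant import ctrl; import cv2
r=lambda i:cv2.resize(i,None,fx=3.5,fy=3.5,interpolation=cv2.INTER_CUBIC)
a=[ctrl.snapshot(n)["color"][:,:,::-1] for n in("top","side")]
cv2.imwrite("pics/e1.png",cv2.hconcat([r(a[0][130:280,230:345]),r(a[1][190:340,230:340])]))
print(ctrl.get_obs()["tool_pos"])
```

```text
[0.47662002 0.23507239 0.30416612]
```

View pics/e1.png

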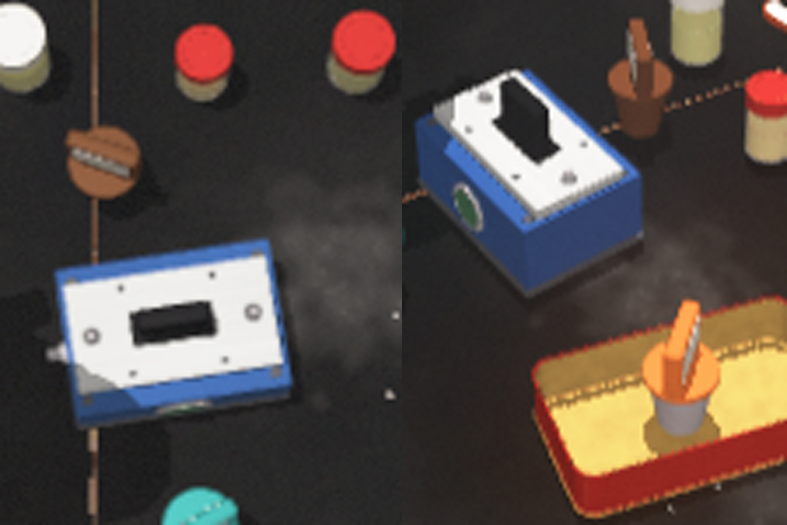

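Both pins show in the cover's holes (top view, full pixels about (256,226) and (302,219)). The cover lies flat, the stopper stands in the tin, and the jars are where they were.

```bash
python3 -c "
from plant import ctrl;print(ctrl.close_job())"
```

```text
the job is handed in; nothing more can be done
None
```

The job is handed in at about 18 s of the 61 s allowed. The last pictures show the stopper upright in the red tin, the cover flat on the chamber with both pins through its holes, and the jars where they were; the hand-in returned no verdict.

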